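# Hang the bench loupe on its sprung hook and pull-test it

### The job

Pick up the hanging loupe by the tab on top, thread the slot of its bail over the upturned tip of the hook on the stand, and lower it until it hangs on the middle of the hook. Before letting go, tug it straight down gently, holding a pull of about 8 N for about a second, to confirm that the hook has it; then ease off, let go and leave it hanging still and upright. The hook must never be loaded with more than 16 N, and the other things on the bench are to be left where they are.

Things in the scene. Friction and masses are not known exactly. Their poses are not given: they have to be found in the camera images.
- loupe: Hanging bench loupe, 130 mm tall, 0.14 to 0.24 kg, loose and upright on the mat. Origin: centre of underside, z up. Black round barrel 44 mm across, 36 mm high; on it a flat aluminium bail, 30 mm wide along its y, 6 mm thick along x, with an 18 mm wide slot through along x from 36 to 91 mm up; on top the grip tab. Its +x and -x sides are alike
- loupe_eye (a point): Apex of the slot's inverted-V top (45 degree sides, beginning 82 mm up), on the loupe's axis 91 mm above its underside. Hung, it rests 1.7 mm above the top of the hook bar.
- loupe_tab (a point): Where to grip: in the solid tab on top (22 mm wide along the loupe's y, 8 mm thick along x, from 96 to 130 mm up), on the axis, 118 mm above the underside. With the fingers closing along y and the TCP here, the fingertips stay above the slot. Axes as the loupe's.
- stand: Hook stand, fixed: steel base 120 (x) by 90 (y) by 10 mm, origin centre of underside, z up; 12 mm post at x = +37, 190 mm high. From a 22 mm clamp block on it a level 8 mm bar runs along y = 0 towards -x. The bar is sprung: gives 1 mm down per 3 N, 7 mm at most; none sideways. Left or right (a fixed soldering-iron rest on the other side); yaw within 0.4 rad of the world.
- stand_seat (a point): Fixed point of the stand at x = -18, y = 0, z = 169 mm, where the top of the bar's middle would be with the clamp block at nominal height. The block, bar and tip really sit up to 10 mm higher or lower; that is not measured: find it by feel or by eye. Axes as the stand's (x along the bar, away from its tip). Hang the eye within 20 mm of this point along the bar.
- stand_tip (a point): Fixed point of the stand at x = -50, y = 0, z = 177 mm: top of the hook's upturned tip (8 mm thick, 12 mm above the bar's axis, 8 mm above the bar's top) with the clamp block at nominal height; really up to 10 mm higher or lower, as the bar.
- jar: Bystander: flux jar, 42 mm across, 45 mm high, on the mat.
- spool: Bystander: solder spool, 54 mm across, 38 mm high, on the mat.
- phone: Bystander: phone lying flat, 148 x 72 x 9 mm, on the mat.
- tweezers: Bystander: steel tweezers lying flat, 120 mm long, on the mat.
- screwdriver: Bystander: screwdriver lying flat, 150 mm long.
- brush: Bystander: brush lying flat, 150 mm long.
Mind the look-alikes: they are no part of the job. Of the things that look like the loupe, take the one that is farthest to the robot's left at the start.

How it is judged (in metres and radians):
On the way, in this order (a step that is already met when the one before it is completed fails the run):
1. the loupe, held in the fingers, has its slot threaded over the hook bar (x of loupe_eye in the frame of stand between -0.038 and 0.002 m and y of loupe_eye in the frame of stand between -0.012 and 0.012 m and z of loupe_eye in the frame of stand between 0.14 and 0.23 m and contact force between the fingers and loupe above 1 N), for 0.05 s.
2. still held and with the V on the bar, it is tugged down with 5 to 12 N for 0.5 s (x of loupe_eye in the frame of stand between -0.038 and 0.002 m and y of loupe_eye in the frame of stand between -0.005 and 0.005 m and z of loupe_eye in the frame of stand between 0.15 and 0.186 m and contact force between the fingers and loupe above 1 N and contact force between loupe and stand between 5 and 12 N), for 0.5 s.
At the end, for the whole second after the job is handed in: The loupe hangs on the hook bar, released, upright within 0.15 rad and at rest (below 0.03 m/s, 0.3 rad/s), its eye in the stand's frame between x = -38 and +2 mm, within 5 mm of y = 0 and at z = 152 to 185 mm, bearing on the hook (x of loupe_eye in the frame of stand between -0.038 and 0.002 m and y of loupe_eye in the frame of stand between -0.005 and 0.005 m and z of loupe_eye in the frame of stand between 0.152 and 0.185 m and contact force between loupe and stand above 0.7 N and contact force between the fingers and loupe below 0.1 N and angle between loupe's own z axis and vertical below 0.15 rad and linear speed of loupe below 0.03 m/s and angular speed of loupe below 0.3 rad/s); the robot touches nothing.
It fails at once if the hook stand is loaded with more than 16 N (contact force between anything else and stand above 16 N).
It fails at once if a bystander is moved by more than 30 mm (distance of any of jar, spool, phone, tweezers, screwdriver, brush from where it was at the start of the episode above 0.03 m).
It also fails if it takes over 56 s, if anything falls off the work surface, if the arm or the gripper's body presses on something with over 40 N, if the wrist force passes 120 N, or if a joint passes its speed limit or range.

### The arm

A 6-joint arm with a two-finger parallel gripper is mounted at the origin on the work surface. World frame = base frame: x ahead of the robot, y to its left, z up, the work surface at z = 0. Lengths are in mm, angles in rad, forces in N, time in s.
With the tool pointing down it reaches from about 400 to 925 mm from the base axis. Payload 12.5 kg.
Tool frame: the origin (TCP) lies between the finger pads, 19 mm behind the fingertips; this is the grasp point; z points along the fingers, y is the line along which they close (so a half turn about z gives the same grasp; the last joint's range is limited). The gripper opens to 95 mm and grips with 3 to 60 N. Pads are 20 mm wide; open, the fingers measure 119 mm over their backs; the gripper's body (75 mm by 180 mm) begins 59 mm behind the grasp point.
Start: joints at [1.068, 0.491, 1.559, -0, 1.092, -0.106], TCP at [241.528, 576.463, 233.461] pointing down, gripper open.
Joint ranges: [-3.1, 3.1], [-0.84, 2.19], [0.05, 2.79], [-1.13, 4.28], [0.06, 2.93], [-2.69, 2.69]. Speed limits (rad/s): [2.22, 2.22, 2.79, 3.14, 3.14, 3.14].

### API

Orientations are given as [roll, pitch, yaw] about the fixed x, y, z axes, in that order (R = Rz(yaw) Ry(pitch) Rx(roll)).
In Python, from cell import env gives the robot as it stands.
- The arm moves only by the tool arm_command, never from a script. Its argument "targets" is a list of rows, each a list of 5 numbers: the shift along the tool's x, y, z in mm, then the turn about the tool's z in degrees, then the opening, from 0 (shut) to 1 (fully open). In form: [[tx, ty, tz, roll, fingers], ...]. A call has 1 to 5 rows; each row is the pose to reach, as a shift and turn from the pose commanded when the call began, along the tool's axes at that moment; what a row does not reach only later rows make up. A row lasts 1/10 s, in which the tool goes at most 50 mm and 8.59 degrees, less where a joint would pass 70% of its speed; a pose out of reach is approached as far as the arm can. A call with a gripper value outside its range is refused whole. The fingers move at their own pace and stop on an object; the grip force is fixed at half the most. Time passes only in rows, so rows that repeat a pose let the fingers close. It gives the time, the measured TCP pose, the force, the opening and the grip force at its end, in the units of the state.
- env.state(): the state, without advancing time (a new reading comes with each control period).
- env.read_camera(name): name is "scene" or "top" or "wrist"; returns a dict with "frame" (400x640x3 uint8, red, green, blue), "vertical_fov" (degrees; the focal length in pixels is half the picture's height over the tangent of half this angle, whatever the lens; pixels are square), "cx", "cy" (the principal point, pixels), "world_from_camera" (4x4, takes a point from camera to world coordinates); the wrist camera has in their place "hand_eye" (4x4, takes a point from camera to tool coordinates, whose origin is the TCP and whose axes are the flange's). Camera axes: x right, y down, z forward; pixel columns grow to the right and rows downward; lengths in mm; the calibration is good to about 2 mm. The wrist camera is an equidistant fisheye: a pixel r from the principal point sees the ray r / f radians off the axis. A picture is of the moment at which its call begins: read the wrist's pose just before it. There is no depth.
- env.job_done(): hands the job in; it is judged then, once.
The state is a dict: "t": time; "joints": joint angles; "qvel": joint speeds; "tau": joint torques, N m; "eef_pos": TCP position; "tcp_rot": TCP orientation; "ft_force": force on the tool from outside, world axes, zero at the start; "moment": the same for the moment, N m; "opening": opening from 0.0 (shut) to 1.0 (fully open); "grip_force": force on a finger pad.
Only numpy, scipy, OpenCV 4.12 (cv2) and the standard library are available. Lean on these libraries where they do the work, as an engineer would, in place of code of your own. Each camera call takes 0.05 s, during which the arm holds its last target. There are 200 camera calls.

## Working session

There is one attempt and no reset: what is moved stays moved. The work goes in short steps, Python scripts to look and compute and a tool call to move; the robot and the scene stay as the last step left them, time stands still between calls to the robot, and variables do not carry over. Pictures are saved under pics/ and viewed, at most 10 in all, crops included, and the job is handed in when it is done.

Besides the shell and the picture viewer there is one more tool, called as name([rows], argument=value, ...), one row to a line, values as JSON. arm_command: Moves the arm, as the interface text tells. Its arguments: {"type":"object","properties":{"targets":{"type":"array","items":{"type":"array","items":{"type":"number"}}}},"required":["targets"]}

```bash
mkdir -p pics; ls
cat > h.py <<'E'
import numpy as np, cv2
from cell import env
from scipy.spatial.transform import Rotation as R
def snap(n,f):
    c=env.read_camera(n); cv2.imwrite(f,c["frame"][:,:,::-1]); return c
def foc(c): return 200/np.tan(np.radians(c["vertical_fov"])/2)
def ray(c,u,v):
    T=np.array(c["world_from_camera"]); d=T[:3,:3]@np.array([(u-c["cx"])/foc(c),(v-c["cy"])/foc(c),1]); return T[:3,3],d
def atz(c,u,v,z):
    o,d=ray(c,u,v); return o+d*(z-o[2])/d[2]
def proj(c,p):
    q=np.linalg.inv(np.array(c["world_from_camera"]))@np.r_[p,1]; return q[:2]/q[2]*foc(c)+[c["cx"],c["cy"]]
E
python3 - <<'E'
from h import *
import pickle
print(env.state())
D={}
for n in("top","scene"):
    c=snap(n,f"pics/{n}0.png"); D[n]=c
    print(n,c["vertical_fov"],c["cx"],c["cy"],np.round(c["world_from_camera"],3))
pickle.dump(D,open("cams.pkl","wb"))
E
```

```text
pics
{'t': 0.0, 'joints': array([ 1.06840128e+00,  4.91612582e-01,  1.55946507e+00, -6.02049546e-06,
        1.09166921e+00, -1.05559300e-01]), 'qvel': array([-3.55967084e-05,  1.06097617e-03,  3.32040550e-04,  1.60731269e-03,
        2.76235726e-04,  3.30002089e-04]), 'tau': array([-1.84202079e-03, -6.12638640e+01, -2.58174402e+01,  6.91131852e-02,
        4.82788263e-02, -1.16232823e-04]), 'eef_pos': array([241.41345734, 576.25356328, 232.82340672]), 'tcp_rot': array([-3.14044430e+00, -1.16302069e-04,  2.74475962e+00]), 'ft_force': array([-0.75378552,  1.13016255,  1.22995843]), 'moment': array([ 0.0510626 ,  0.0149365 , -0.00988746]), 'grip_force': 0.0, 'opening': 1.0014559230220281}
top 52.63204293488229 319.8556179012148 194.0190732318018 [[ 5.000000e-03 -9.840000e-01  1.770000e-01  3.029280e+02]
 [-1.000000e+00 -7.000000e-03 -1.100000e-02  1.329000e+01]
 [ 1.200000e-02 -1.770000e-01 -9.840000e-01  1.164288e+03]
 [ 0.000000e+00  0.000000e+00  0.000000e+00  1.000000e+00]]
scene 51.46409057118106 315.1013230270219 198.82600170944676 [[ 6.79000e-01  5.63000e-01 -4.71000e-01  9.58612e+02]
 [ 7.34000e-01 -5.12000e-01  4.47000e-01 -4.26013e+02]
 [ 1.00000e-02 -6.49000e-01 -7.61000e-01  8.88257e+02]
 [ 0.00000e+00  0.00000e+00  0.00000e+00  1.00000e+00]]
```

View pics/top0.png

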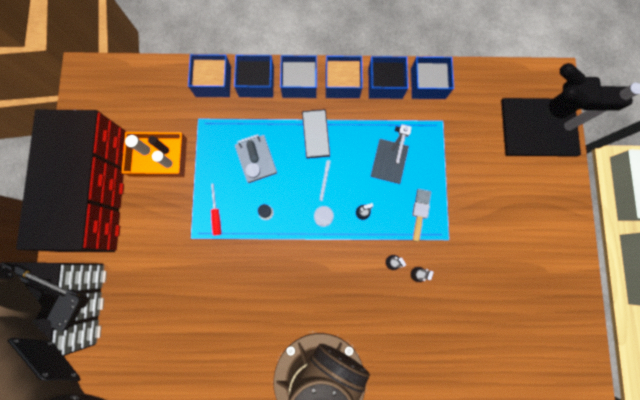

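View pics/scene0.png

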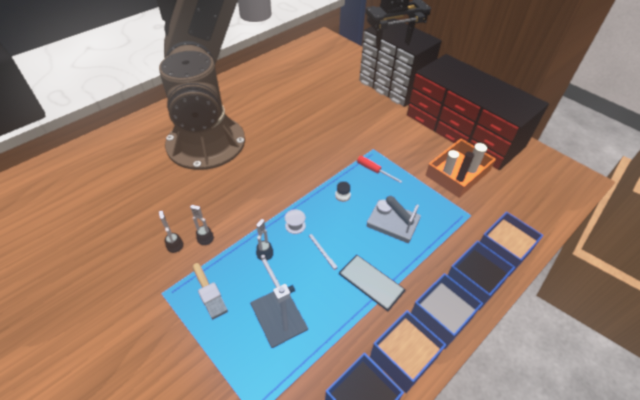

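The top picture shows loupe candidates at (364,211) on the mat and (397,262) and (423,275) off it. The leftmost, at (364,211), is the target. The stand base is near (390,160), with its post head at (404,130) and its bar pointing towards the robot. I'll zoom in on both.

Run:
```python
from h import *
a=cv2.imread("pics/top0.png")[110:230,340:440]; b=cv2.imread("pics/scene0.png")[200:350,220:320]
a=cv2.resize(a,None,fx=4,fy=4,interpolation=cv2.INTER_CUBIC); b=cv2.resize(b,None,fx=4,fy=4,interpolation=cv2.INTER_CUBIC)
o=np.zeros((600,800,3),np.uint8); o[:480,:400]=a; o[:600,400:]=b
cv2.imwrite("pics/crop.png",o)
```

```text
(no output)
```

View pics/crop.png

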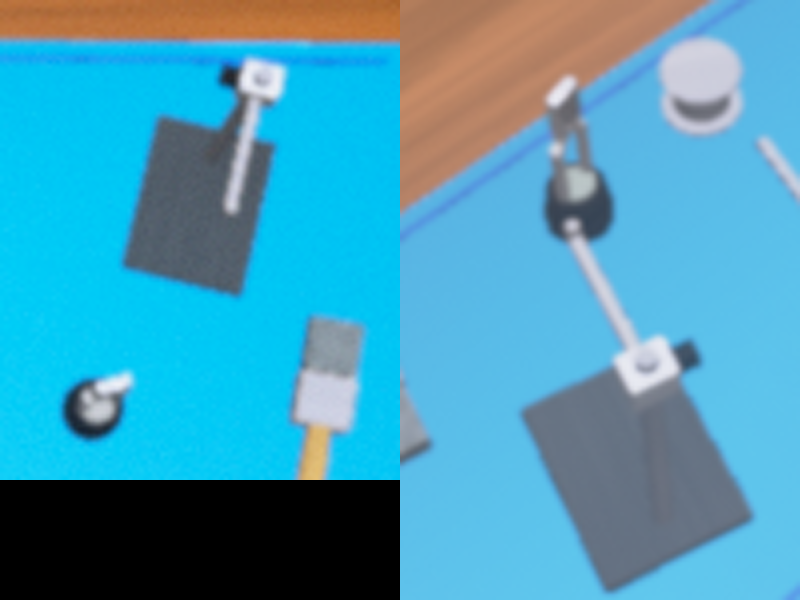

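Run:
```python
from h import *
import pickle
from scipy.optimize import least_squares
D=pickle.load(open("cams.pkl","rb")); t,s=D["top"],D["scene"]
T=lambda u,v:(u/4+340-.4,v/4+110-.4); S=lambda u,v:((u-400)/4+220-.4,v/4+200-.4)
def tri(a,b):
    o1,d1=ray(t,*a);o2,d2=ray(s,*b); A=np.c_[d1,-d2]; k=np.linalg.lstsq(A,o2-o1,rcond=None)[0]
    p,q=o1+k[0]*d1,o2+k[1]*d2; return (p+q)/2,np.linalg.norm(p-q)
print("tip",tri(T(232,208),S(572,226)))
print("post",tri(T(262,78),S(647,362)))
print("tab",tri(T(116,385),S(564,92)))
ct=np.array([atz(t,*T(*p),10)[:2] for p in [(157,117),(273,144),(240,295),(123,267)]])
print("base top",ct,ct.mean(0)); cs=np.array([atz(s,*S(*p),10)[:2] for p in [(522,412),(752,518),(610,590)]]); print("base scene",cs, (cs[0]+cs[1])/2)
for a,b in((0,1),(1,2),(2,3),(3,0)): print(np.linalg.norm(ct[a]-ct[b]),np.arctan2(*(ct[a]-ct[b])[::-1]))
print("barrel",atz(t,*T(93,408),20),atz(s,*S(579,205),18))
# joint fit
P=[T(157,117),T(273,144),T(240,295),T(123,267)]
def corner(x,sx,sy,z=10): 
    c,q=np.cos(x[2]),np.sin(x[2]); return np.r_[x[0]+c*60*sx-q*45*sy,x[1]+q*60*sx+c*45*sy,z]
def loc(x,px,z):
    c,q=np.cos(x[2]),np.sin(x[2]); return np.r_[x[0]+c*px,x[1]+q*px,z]
def f(x):
    r=[]
    for p,(a,b) in zip(P,((1,1),(1,-1),(-1,-1),(-1,1))): r+=list(proj(t,corner(x,a,b))-p)
    for p,(a,b) in zip([S(522,412),S(752,518),S(610,590)],((-1,1),(1,-1),(1,1))): r+=list(proj(s,corner(x,a,b))-p)
    for c,p in((t,T(232,208)),(s,S(572,226))): r+=list(proj(c,loc(x,-50,177+x[3]))-p)
    for c,p in((t,T(262,78)),(s,S(647,362))): r+=list(proj(c,loc(x,37,190))-p)
    return r
g=least_squares(f,[ct[:,0].mean(),ct[:,1].mean(),0.2,0]); print(g.x,np.round(g.fun,1))
print(ct)
```

```text
tip (array([ 563.03101893, -191.81247517,  184.89347872]), np.float64(0.47951073441054987))
post (array([ 647.2128637 , -212.95971394,  187.71515251]), np.float64(0.9333639724636023))
tab (array([ 459.11594482, -123.21348572,  132.68429008]), np.float64(1.8517425475085039))
base top [[ 679.08508482 -174.27376225]
 [ 658.9115765  -260.18631481]
 [ 544.15262799 -232.12359447]
 [ 564.47405722 -146.90935229]] [ 611.65583663 -203.37325596]
base scene [[ 543.98537429 -232.38642933]
 [ 679.61217812 -177.62845055]
 [ 657.96805193 -259.98681425]] [ 611.7987762  -205.00743994]
88.24928965702796 1.3401602180454182
118.14030868591998 -0.23982971499711805
87.60381016769966 -1.8048984525692084
117.8325022160967 2.907221450519101
barrel [ 458.90563745 -122.2565864    20.        ] [ 459.818391   -123.77663884   18.        ]
[ 6.09782692e+02 -2.12613476e+02 -7.85508317e-03  1.06762783e+01] [ -2.    2.9  -0.8  -3.4   8.5  -1.7   7.    4.8  23.9 -15.5 -31.4  21.3
  35.8 -23.9   8.5   1.1  -9.2   4.1   0.3  -0.    0.1  -0.8]
[[ 679.08508482 -174.27376225]
 [ 658.9115765  -260.18631481]
 [ 544.15262799 -232.12359447]
 [ 564.47405722 -146.90935229]]
```

arm_command([
  [-45,-20,0,0,1],
  [-90,-40,0,0,1],
  [-135,-60,0,0,1],
  [-180,-80,0,0,1],
  [-225,-103,0,0,1],
])

```text
t: 0.6
eef_pos: [410.0, 393.4, 233.3]
tcp_rot: [-3.141, -0.0, 2.745]
ft_force: [0.9, -0.4, 0.1]
opening: 1.003
grip_force: 0.0
```

```bash
cat >> h.py <<'E'
def go(x,y,z,yaw=None):
    "tool shift to a world target, roll deg"
    s=env.state(); M=R.from_euler("xyz",s["tcp_rot"]).as_matrix()
    d=M.T@(np.array([x,y,z])-s["eef_pos"]); r=None
    if yaw is not None: r=-np.degrees((yaw-s["tcp_rot"][2]+np.pi/2)%np.pi-np.pi/2)
    print("t",round(s["t"],2),"pos",np.round(s["eef_pos"],1),"rot",np.round(s["tcp_rot"],3),"F",np.round(s["ft_force"],2),"shift",np.round(d,1),"roll",r)
E
python3 -c "
from h import *
go(459,-123,250,3.42)"
```

```text
t 0.6 pos [410.  393.4 233.3] rot [-3.141 -0.     2.745] F [ 0.95 -0.45  0.12] shift [-244.7 -457.4  -16.7] roll -38.670513233325366
```

arm_command([
  [-22,-41,-3,0,1],
  [-44,-82,-6,0,1],
  [-66,-123,-9,0,1],
  [-88,-164,-13,0,1],
  [-110,-205,-17,0,1],
])

```text
t: 1.1
eef_pos: [430.8, 161.6, 250.5]
tcp_rot: [-3.142, -0.0, 2.745]
ft_force: [1.4, -0.6, 1.0]
opening: 1.003
grip_force: 0.0
```

arm_command([
  [-22,-41,0,-8,1],
  [-44,-82,0,-16,1],
  [-66,-123,0,-24,1],
  [-88,-164,0,-32,1],
  [-110,-205,0,-38,1],
])

```text
t: 1.6
eef_pos: [451.5, -48.2, 250.4]
tcp_rot: [3.141, -0.0, -2.901]
ft_force: [0.4, 0.4, -0.6]
opening: 0.999
grip_force: 0.0
```

```bash
python3 -c "
from h import *
go(459,-123,250,3.42)
import pickle
s=env.state(); c=snap('wrist','pics/w1.png'); pickle.dump((s,c),open('w1.pkl','wb'))
print(c['vertical_fov'],c['cx'],c['cy'],np.round(c['hand_eye'],3))"
```

```text
t 1.6 pos [451.5 -48.2 250.4] rot [ 3.141 -0.    -2.901] F [ 0.38  0.42 -0.62] shift [ 10.6 -74.4   0.4] roll -2.14409820520607
65.70646984690485 317.503148253731 198.84804833551465 [[ 1.00000e-03 -9.64000e-01 -2.68000e-01  7.57480e+01]
 [ 1.00000e+00  1.00000e-03  0.00000e+00 -6.90000e-02]
 [-0.00000e+00 -2.68000e-01  9.64000e-01 -1.51022e+02]
 [ 0.00000e+00  0.00000e+00  0.00000e+00  1.00000e+00]]
```

View pics/w1.png

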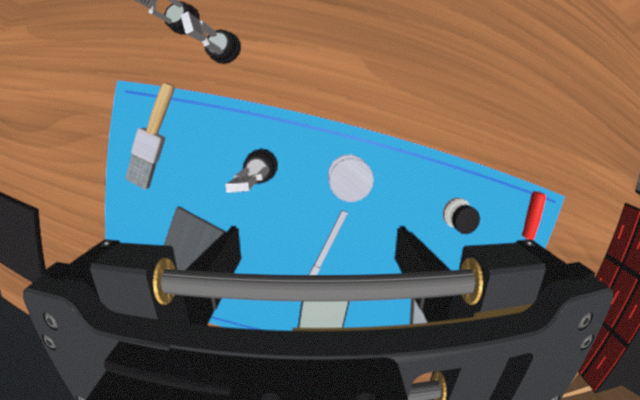

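The wrist view shows the target loupe at (262,165) with its tab top near (239,187), and the spool at (351,180). I'll move over it and take one close look.

arm_command([
  [5,-37,0,0,1],
  [10,-74,0,-2,1],
  [10,-74,0,-2,1],
])

```text
t: 1.95
eef_pos: [459.7, -124.0, 250.1]
tcp_rot: [-3.141, -0.0, -2.873]
ft_force: [0.9, -0.6, 0.5]
opening: 0.998
grip_force: 0.0
```

```bash
python3 -c "
from h import *
import pickle
s=env.state(); c=env.read_camera('wrist'); pickle.dump((s,c),open('w2.pkl','wb'))
print(s['eef_pos'],s['tcp_rot'])
cv2.imwrite('pics/w2.png',cv2.resize(c['frame'][80:280,220:420,::-1],None,fx=3,fy=3,interpolation=cv2.INTER_CUBIC))"
```

```text
[ 459.72132686 -123.99462717  250.13842486] [-3.14114498e+00 -5.71783204e-05 -2.87317263e+00]
```

View pics/w2.png

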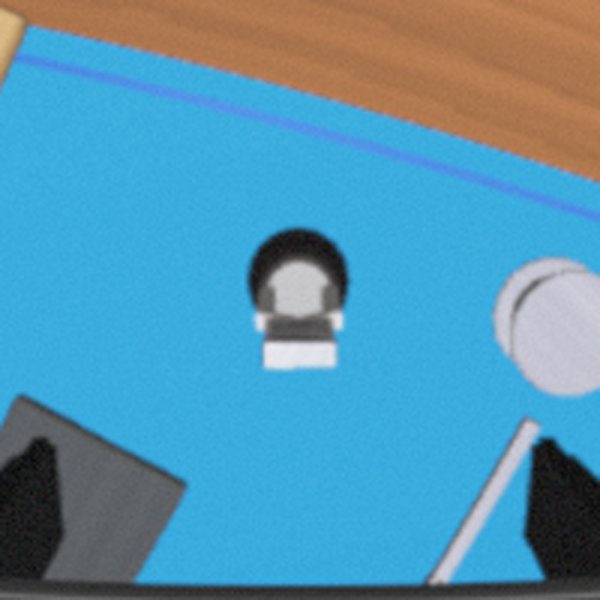

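The tab top is the quadrilateral (265,342)–(337,368) in the crop, nearly square to the tool.

```bash
cat >> h.py <<'E'
def wray(s,c,u,v):
    d=np.array([u-c["cx"],v-c["cy"]]); r=np.hypot(*d); a=r/foc(c); d3=np.r_[d/r*np.sin(a),np.cos(a)]
    H=np.array(c["hand_eye"]); M=R.from_euler("xyz",s["tcp_rot"]).as_matrix()
    return s["eef_pos"]+M@H[:3,3], M@H[:3,:3]@d3
def wz(s,c,u,v,z):
    o,d=wray(s,c,u,v); return o+d*(z-o[2])/d[2]
E
python3 -c "
from h import *
import pickle
s,c=pickle.load(open('w2.pkl','rb'))
P=np.array([wz(s,c,220+u/3-.33,80+v/3-.33,130)[:2] for u,v in [(265,342),(335,341),(337,367),(264,369)]])
print(P.mean(0),np.linalg.norm(np.diff(P,axis=0),axis=1))
d=(P[1]-P[0]+P[2]-P[3]); a=np.arctan2(d[1],d[0]); print(a, 'yaw',a+np.pi/2)
m=P.mean(0); go(m[0],m[1],118,a+np.pi/2)"
```

```text
[ 457.90872875 -122.38164525] [21.11594002  8.19241211 22.20160433]
1.8617264782254548 yaw 3.4325228050203513
t 2.0 pos [ 459.3 -122.3  250. ] rot [ 3.141e+00 -1.000e-03 -2.874e+00] F [0.07 0.6  0.36] shift [  1.2   0.2 132. ] roll -1.3371191846644304
```

arm_command([
  [1,0,40,-1,1],
  [1,0,80,-1,1],
  [1,0,110,-1,1],
  [1,0,132,-1,1],
  [1,0,132,-1,1],
])

```text
t: 2.5
eef_pos: [457.2, -119.7, 116.3]
tcp_rot: [3.138, -0.004, -2.853]
ft_force: [0.0, 0.6, -0.2]
opening: 1.0
grip_force: 0.0
```

arm_command([
  [0,0,0,0,0],
  [0,0,0,0,0],
  [0,0,0,0,0],
  [0,0,0,0,0],
  [0,0,0,0,0],
])

```text
t: 3.0
eef_pos: [458.6, -121.1, 118.9]
tcp_rot: [-3.141, 0.001, -2.854]
ft_force: [0.4, 0.6, -0.4]
opening: 0.644
grip_force: 0.0
```

arm_command([
  [0,0,0,0,0],
  [0,0,0,0,0],
  [0,0,0,0,0],
  [0,0,0,0,0],
  [0,0,0,0,0],
])

```text
t: 3.5
eef_pos: [458.4, -121.1, 118.4]
tcp_rot: [3.142, -0.0, -2.854]
ft_force: [0.1, 0.8, -2.3]
opening: 0.229
grip_force: 30.0
```

arm_command([
  [0,0,-10,0,0],
  [0,0,-35,0,0],
  [0,0,-65,0,0],
  [0,0,-95,0,0],
  [0,0,-116,0,0],
])

```text
t: 4.0
eef_pos: [458.4, -121.1, 236.9]
tcp_rot: [-3.141, 0.001, -2.853]
ft_force: [0.1, 0.3, -1.7]
opening: 0.23
grip_force: 30.0
```

arm_command([
  [-10,-16,0,6,0],
  [-20,-32,0,12,0],
  [-30,-48,0,18,0],
  [-40,-64,0,24,0],
  [-50,-80,0,30,0],
])

```text
t: 4.5
eef_pos: [529.4, -184.0, 235.0]
tcp_rot: [3.141, -0.0, 2.902]
ft_force: [0.2, -0.2, -2.1]
opening: 0.23
grip_force: 30.0
```

arm_command([
  [0,0,0,0,0],
  [0,0,0,0,0],
  [0,0,0,0,0],
])

```text
t: 4.8
eef_pos: [528.3, -183.0, 234.6]
tcp_rot: [3.141, -0.001, 2.908]
ft_force: [0.4, -0.5, -2.1]
opening: 0.234
grip_force: 30.0
```

```bash
python3 -c "
from h import *
import pickle
go(529.1,-183.9,234,2.904)
s=env.state(); c=env.read_camera('wrist'); d=env.read_camera('scene'); pickle.dump((s,c,d),open('w3.pkl','wb'))
o=np.zeros((600,800,3),np.uint8)
o[:,:400]=cv2.resize(d['frame'][200:350,210:310,::-1],None,fx=4,fy=4,interpolation=cv2.INTER_CUBIC)
o[:400,400:]=cv2.resize(c['frame'][160:360,220:420,::-1],None,fx=2,fy=2,interpolation=cv2.INTER_CUBIC)
cv2.imwrite('pics/w3.png',o)"
```

```text
t 4.8 pos [ 528.3 -183.   234.6] rot [ 3.141e+00 -1.000e-03  2.908e+00] F [ 0.44 -0.47 -2.11] shift [-0.9 -0.7  0.6] roll 0.2404465812215526
```

View pics/w3.png

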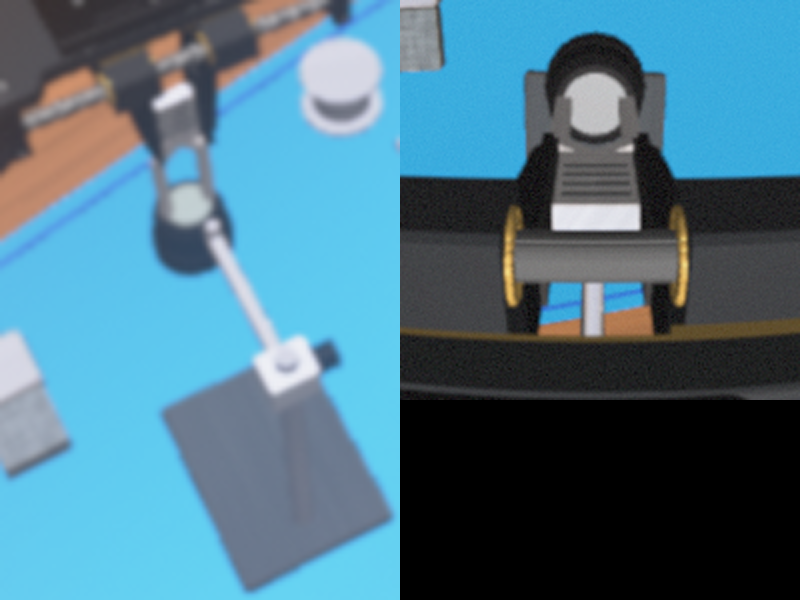

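The scene view shows the loupe upright in the grip with the hook tip at (212,226). In the wrist view the bar (col 594) lines up with the tab centre (col 596). I'll thread it now.

arm_command([
  [-14,0,0,0,0],
  [-28,0,0,0,0],
  [-42,0,0,0,0],
  [-55,0,0,0,0],
  [-67,0,0,0,0],
])

```text
t: 5.4
eef_pos: [594.5, -199.0, 234.6]
tcp_rot: [3.141, -0.0, 2.907]
ft_force: [0.0, 0.8, -1.6]
opening: 0.228
grip_force: 30.0
```

arm_command([
  [0,0,0,0,0],
  [0,0,5,0,0],
  [0,0,10,0,0],
  [0,0,15,0,0],
  [0,0,18,0,0],
])

```text
t: 5.9
eef_pos: [593.7, -199.1, 215.8]
tcp_rot: [3.141, -0.001, 2.906]
ft_force: [-0.4, 1.0, -2.2]
opening: 0.228
grip_force: 30.0
```

```bash
python3 -c "
from h import *
go(611.7-18*.972,-204+18*.236,206,2.904)
d=env.read_camera('scene'); c=env.read_camera('wrist')
o=np.zeros((600,800,3),np.uint8)
o[:,:400]=cv2.resize(d['frame'][200:350,210:310,::-1],None,fx=4,fy=4,interpolation=cv2.INTER_CUBIC)
o[:400,400:]=cv2.resize(c['frame'][160:360,220:420,::-1],None,fx=2,fy=2,interpolation=cv2.INTER_CUBIC)
cv2.imwrite('pics/w4.png',o)"
```

```text
t 5.9 pos [ 593.7 -199.1  215.8] rot [ 3.141e+00 -1.000e-03  2.906e+00] F [-0.38  1.04 -2.17] shift [-0.6 -0.5  9.8] roll 0.12278574274833165
```

View pics/w4.png

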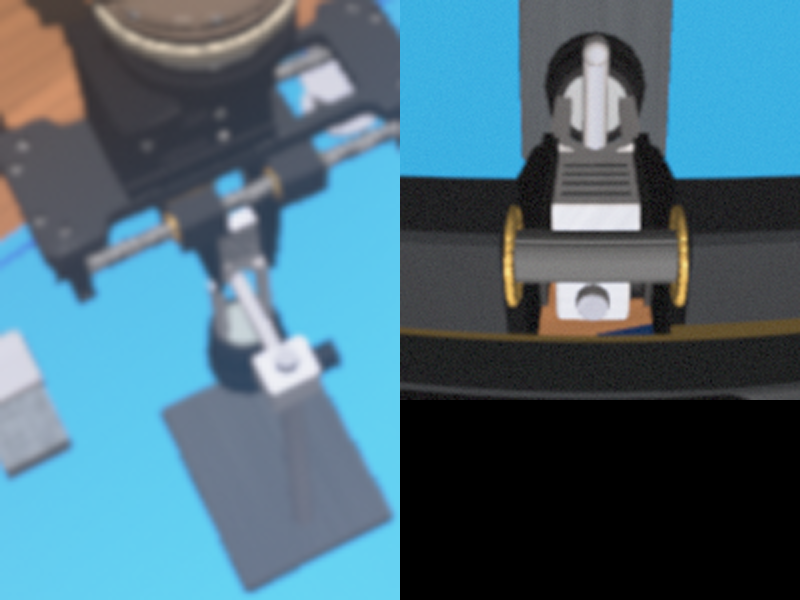

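Threaded and centred: the bar passes through the slot at columns 595–597 in the wrist view. Next I lower by feel.

arm_command([
  [0,0,3,0,0],
  [0,0,5,0,0],
  [0,0,7,0,0],
  [0,0,7,0,0],
])

```text
t: 6.4
eef_pos: [594.1, -199.2, 209.1]
tcp_rot: [3.141, -0.0, 2.906]
ft_force: [0.2, -0.0, -2.2]
opening: 0.228
grip_force: 30.0
```

arm_command([
  [0,0,1,0,0],
  [0,0,2,0,0],
  [0,0,2,0,0],
  [0,0,2,0,0],
])

```text
t: 6.8
eef_pos: [594.2, -199.2, 207.4]
tcp_rot: [3.142, 0.0, 2.906]
ft_force: [0.6, 0.4, -2.1]
opening: 0.225
grip_force: 30.0
```

arm_command([
  [0,0,1,0,0],
  [0,0,1,0,0],
  [0,0,1,0,0],
])

```text
t: 7.1
eef_pos: [594.2, -199.2, 206.4]
tcp_rot: [3.142, 0.0, 2.906]
ft_force: [-0.1, -0.1, -2.2]
opening: 0.229
grip_force: 30.0
```

arm_command([
  [0,0,1,0,0],
  [0,0,1,0,0],
  [0,0,1,0,0],
])

```text
t: 7.4
eef_pos: [594.2, -199.2, 205.4]
tcp_rot: [3.142, -0.0, 2.906]
ft_force: [-0.5, 0.2, -0.8]
opening: 0.231
grip_force: 30.0
```

arm_command([
  [0,0,1,0,0],
  [0,0,1,0,0],
  [0,0,1,0,0],
])

```text
t: 7.7
eef_pos: [594.3, -199.3, 204.5]
tcp_rot: [3.142, 0.0, 2.906]
ft_force: [-0.8, -0.4, 0.4]
opening: 0.228
grip_force: 30.0
```

arm_command([
  [0,0,1,0,0],
  [0,0,1,0,0],
  [0,0,1,0,0],
])

```text
t: 8.0
eef_pos: [594.3, -199.3, 203.6]
tcp_rot: [-3.142, 0.0, 2.906]
ft_force: [-0.5, -0.9, 1.4]
opening: 0.229
grip_force: 30.0
```

```bash
python3 -c "
from h import *
go(594,-199,204)"
```

```text
t 8.0 pos [ 594.3 -199.3  203.6] rot [-3.142  0.     2.906] F [-0.46 -0.85  1.43] shift [ 0.4  0.2 -0.4] roll None
```

arm_command([
  [0,0,1,0,0],
  [0,0,2,0,0],
  [0,0,2,0,0],
  [0,0,2,0,0],
])

```text
t: 8.4
eef_pos: [594.3, -199.4, 201.9]
tcp_rot: [-3.141, 0.001, 2.906]
ft_force: [-1.5, -0.7, 6.9]
opening: 0.229
grip_force: 30.0
```

arm_command([
  [0,0,1,0,0],
  [0,0,1,0,0],
  [0,0,1,0,0],
])

```text
t: 8.7
eef_pos: [594.4, -199.4, 201.2]
tcp_rot: [-3.141, 0.001, 2.906]
ft_force: [-2.2, 0.1, 7.5]
opening: 0.229
grip_force: 30.0
```

arm_command([
  [0,0,0,0,0],
  [0,0,0,0,0],
  [0,0,0,0,0],
  [0,0,0,0,0],
  [0,0,0,0,0],
])

```text
t: 9.2
eef_pos: [594.4, -199.4, 201.2]
tcp_rot: [-3.141, 0.001, 2.906]
ft_force: [-2.2, -0.5, 6.5]
opening: 0.229
grip_force: 30.0
```

arm_command([
  [0,0,0,0,0],
  [0,0,0,0,0],
  [0,0,0,0,0],
  [0,0,0,0,0],
])

```text
t: 9.6
eef_pos: [594.4, -199.4, 201.2]
tcp_rot: [-3.141, 0.001, 2.906]
ft_force: [-1.9, -0.4, 7.8]
opening: 0.231
grip_force: 30.0
```

arm_command([
  [0,0,-1,0,0],
  [0,0,-2,0,0],
  [0,0,-2.5,0,0],
  [0,0,-2.5,0,0],
])

```text
t: 10.0
eef_pos: [594.3, -199.3, 203.0]
tcp_rot: [-3.142, 0.0, 2.906]
ft_force: [-1.3, -1.2, 2.2]
opening: 0.231
grip_force: 30.0
```

arm_command([
  [0,0,-0.8,0,0],
  [0,0,-0.8,0,0],
  [0,0,-0.8,0,0],
])

```text
t: 10.3
eef_pos: [594.2, -199.3, 203.6]
tcp_rot: [3.142, -0.0, 2.906]
ft_force: [0.1, -1.3, 0.6]
opening: 0.232
grip_force: 30.0
```

arm_command([
  [0,0,-0.5,0,0],
  [0,0,-0.5,0,0],
  [0,0,-0.5,0,0],
])

```text
t: 10.6
eef_pos: [594.2, -199.3, 204.1]
tcp_rot: [3.142, -0.0, 2.906]
ft_force: [1.0, -2.8, -0.4]
opening: 0.229
grip_force: 30.0
```

arm_command([
  [0,0,0,0,0],
  [0,0,0,0,0],
])

```text
t: 10.8
eef_pos: [594.2, -199.2, 204.1]
tcp_rot: [3.142, -0.0, 2.906]
ft_force: [1.0, -1.5, 0.5]
opening: 0.233
grip_force: 30.0
```

```bash
python3 -c "
from h import *
F=[]
for i in range(6):
    env.read_camera('wrist'); s=env.state(); F.append(np.r_[s['ft_force'],s['moment']])
print(np.round(F,2))"
```

```text
[[ 0.92 -2.36 -0.65 -0.46 -0.12 -0.02]
 [ 0.46 -2.41 -0.15 -0.45 -0.13 -0.03]
 [ 0.34 -2.2  -0.6  -0.44 -0.11  0.03]
 [ 0.66 -2.47 -0.26 -0.44 -0.14 -0.02]
 [-0.26 -2.42  0.04 -0.49 -0.16  0.04]
 [ 0.18 -3.3  -0.92 -0.46 -0.07 -0.01]]
```

arm_command([
  [0,-0.5,0,0,0],
  [0,-0.5,0,0,0],
  [0,-0.5,0,0,0],
])

```text
t: 11.4
eef_pos: [594.1, -199.5, 204.2]
tcp_rot: [3.141, -0.0, 2.906]
ft_force: [0.8, 0.5, -1.1]
opening: 0.23
grip_force: 30.0
```

```bash
cat > f.py <<'E'
from h import *
F=[]
for i in range(5):
    env.read_camera('wrist'); s=env.state(); F.append(np.r_[s['ft_force'],s['moment']])
print(np.round(np.mean(F,0),2),s['t'],s['eef_pos'])
E
python3 f.py
```

```text
[ 0.89  0.5  -0.54  0.16 -0.19  0.01] 11.65 [ 594.06599426 -199.52689832  204.19265565]
```

arm_command([
  [0,0,0,0,0.3],
  [0,0,0,0,0.4],
  [0,0,0,0,0.5],
  [0,0,0,0,0.6],
  [0,0,0,0,0.6],
])

```text
t: 12.15
eef_pos: [594.1, -199.7, 204.2]
tcp_rot: [3.142, -0.0, 2.906]
ft_force: [-0.6, 0.6, 0.5]
opening: 0.572
grip_force: 0.0
```

arm_command([
  [0,0,0,0,0.6],
  [0,0,-10,0,0.6],
  [0,0,-30,0,0.6],
  [0,0,-60,0,0.6],
  [0,0,-90,0,0.6],
])

```text
t: 12.65
eef_pos: [594.0, -199.7, 295.9]
tcp_rot: [3.142, -0.0, 2.906]
ft_force: [-0.7, 0.2, 0.5]
opening: 0.599
grip_force: 0.0
```

arm_command([
  [0,0,0,0,0.6],
  [0,0,0,0,0.6],
  [0,0,0,0,0.6],
  [0,0,0,0,0.6],
  [0,0,0,0,0.6],
])

```text
t: 13.15
eef_pos: [593.9, -199.7, 293.5]
tcp_rot: [3.141, -0.001, 2.906]
ft_force: [0.2, 1.6, -0.5]
opening: 0.6
grip_force: 0.0
```

```bash
python3 -c "
from h import *
import time
c=env.read_camera('wrist'); [env.read_camera('scene') for i in range(10)]
e=env.read_camera('wrist'); d=env.read_camera('scene'); print(np.abs(c['frame'].astype(int)-e['frame']).mean(),env.state()['t'])
o=np.zeros((600,800,3),np.uint8)
o[:,:400]=cv2.resize(d['frame'][200:350,210:310,::-1],None,fx=4,fy=4,interpolation=cv2.INTER_CUBIC)
o[:400,400:]=cv2.resize(e['frame'][100:300,220:420,::-1],None,fx=2,fy=2,interpolation=cv2.INTER_CUBIC)
cv2.imwrite('pics/w5.png',o)"
```

```text
3.268572916666667 13.8
```

View pics/w5.png

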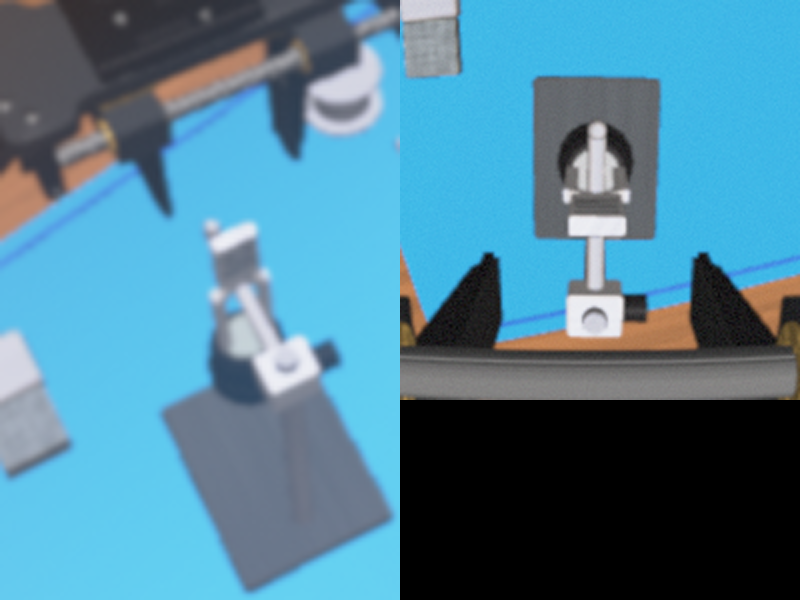

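The loupe hangs upright, centred on the bar, and the fingers are clear. I'll let any swing die out and check that it is still.

```bash
python3 -c "
from h import *
L=[]
for i in range(80):
    f=env.read_camera('wrist')['frame']
    if i>=40: L.append(cv2.cvtColor(f[190:225,290:345],cv2.COLOR_RGB2GRAY).astype(np.float32))
s=[np.hypot(*cv2.phaseCorrelate(L[0],x)[0]) for x in L]; print('max shift px',max(s),env.state()['t'])
if max(s)<.5: print(env.job_done())"
```

```text
max shift px 0.08655007357901479 17.8
the job is handed in; nothing more can be done
None
```

The loupe hangs upright and still on the middle of the hook, released, after a tug that loaded the hook with about 9–10 N for about a second. I handed the job in at 17.8 s.

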